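Gauge the depth of a clamp block's bore

ROBOT

A 6-joint arm with a two-finger parallel gripper is mounted at the origin on the work surface. World frame = base frame: x ahead of the robot, y to its left, z up, the work surface at z = 0. Lengths are in m, angles in rad, forces in N, time in s.
With the tool pointing down it reaches from about 0.3 to 0.775 m from the base axis. Payload 14.6 kg.
Tool frame: the origin (TCP) lies at the very end of the fingers, on their centre line; the grasp point (between the pads) lies 19 mm behind it; z points along the fingers, y is the line along which they close (so a half turn about z gives the same grasp; the last joint's range is limited). The gripper opens to 94 mm and grips with 3 to 60 N. Pads are 16 mm wide; open, the fingers measure 119 mm over their backs; the gripper's body (75 mm by 177 mm) begins 78 mm behind the grasp point.
Start: joints at [-1.283, 0.3, 1.521, -0, 1.321, -0.067], TCP at [0.191, -0.516, 0.205] pointing down, gripper open.
Joint ranges: [-3.03, 3.03], [-0.79, 2.21], [0.23, 2.52], [-1.04, 4.18], [0, 3.07], [-2.55, 2.55]. Speed limits (rad/s): [2.22, 2.22, 2.57, 3.14, 3.14, 3.14].

INTERFACE

Orientations are given as a 3x3 rotation matrix whose columns are the frame's x, y, z axes.
In Python, from workcell import robot gives the robot as it stands.
- The arm moves only by the shell command python3 -m crank 'ROWS' [OPENING] [FORCE]. ROWS is JSON, a list of rows, each a list of 4 numbers: the shift along the tool's x, y, z in mm, then the turn about the tool's z in rad. In form: [[dx, dy, dz, spin], ...]. A call has exactly 10 rows; each row is the pose to reach, as a shift and turn from the pose commanded when the call began, along the tool's axes at that moment; what a row does not reach only later rows make up. A row lasts 1/12 s, in which the tool goes at most 41.7 mm and 7.16 degrees, less where a joint would pass 70% of its speed; a pose out of reach is approached as far as the arm can. A call with a gripper value outside its range is refused whole. OPENING is the opening, from -1 (shut) to 1 (fully open), set as the call begins (- or left out, the last holds). The fingers move at their own pace and stop on an object; FORCE is the grip in N (left out, the last holds). Time passes only in rows, so rows that repeat a pose let the fingers close, or fill a call up. It gives the time, the measured TCP pose, the force, the opening and the grip force at its end, in the units of the state.
- robot.get_state(): the state, without advancing time (a new reading comes with each control period).
- robot.get_image(name): name is "scene" or "top" or "wrist"; returns a dict with "image" (480x640x3 uint8, red, green, blue), "fx", "fy", "cx", "cy" (pixels), "k1" (the pictures are not rectified: a ray, as slopes to the right and down, at radius r is drawn at 1 + k1 r^2 times it, then the intrinsics apply), "R" (3x3) and "t" (3): a world point X has camera coordinates R X + t. Camera axes: x right, y down, z forward; pixel columns grow to the right and rows downward; lengths in m; the calibration is good to about 2 mm. A picture is of the moment at which its call begins. There is no depth.
- robot.close_job(): hands the job in; it is judged then, once.
Trained networks look in a picture, given as the dict that the camera call returned (one of the last four; its "shot" number tells which), for a name from the list of things; names that differ only in an ending like _2 or _b are one class to them, and where a whole thing is asked for, a point or a joint stands for the part that bears it (a point fixed in the world has none). Each returns a list of dicts, best first, with "confidence" (0 to 1); they miss things now and then, are a little off and sometimes report something else, mostly with a low value. They report only what shows in the picture. A call takes as long as a camera call. They do not tell look-alikes from the thing itself.
- robot.spot_in(picture, name): "bbox" ([left, top, width, height] in pixels, round what is visible of it).
- robot.regions_of(picture, name): "mask" (480x640 bool, what is visible of it) and "bbox" ([left, top, width, height] in pixels, round what is visible of it).
- robot.landmark_of(picture, name): "point" ([column, row] in pixels: a listed point, or the origin of a listed thing).
The state is a dict: "time_s": time; "joint_positions": joint angles; "qd": joint speeds; "effort": joint torques, N m; "tcp_pos": TCP position; "eef_rot": TCP orientation; "ft_force": force on the tool from outside, world axes, zero at the start; "ft_torque": the same for the moment, N m; "gripper_width": opening from 0.0 (shut) to 1.0 (fully open); "grip_force": force on a finger pad.
Only numpy, scipy, OpenCV 4.12 (cv2) and the standard library are available. Lean on these libraries where they do the work, as an engineer would, in place of code of your own. Each camera call takes 0.05 s, during which the arm holds its last target. There are 200 camera calls.

TASK

Take the long depth rod out of the grey stand and slide it, still in the gripper, down the bore of the tilted aluminium block until it touches the bottom, then let go of it. Then raise the sliding pointer post beside it until the top face of its blade is level with the rod's top end, measured along the rod, so that the exposed length can be read, and leave both there; do not disturb the short plug gauge in the stand.

Things in the scene. Friction and masses are not known exactly. Their poses are not given: they have to be found in the camera images.
- fixture: Fixed fixture: dark steel base plate 150 x 150 x 12 mm carrying an aluminium block (50 x 120 mm face, 95 mm deep) tilted 30 degrees, its top face leaning towards the fixture's own -x (at yaw 0: towards the robot). Origin on the table under the base, z up. Bore and pointer post both run square to the block's top face and lie 60 mm apart along the fixture's y (post on the +y side). The base spans y -45 to +105 mm, x +-75 mm.
- bore_mouth (a point): Centre of the mouth of the round bore, 12 mm wide with a 2 mm chamfer, in the block's top face (112 mm above the table). z points out of the bore along its axis (30 degrees from vertical), x is in the plane of the tilt (pointing away from the robot and up at yaw 0), y is level, towards the post.
- bore_floor (a point): Centre of the flat floor inside the bore, out of sight; its depth below the mouth differs from start to start, 50 to 72 mm. The floor is firm (it does not give under 100 N). Same axes as bore_mouth.
- rod_mid (a point): Half-way up the loose depth rod: steel, 162 mm long, about 110 g, a 10 mm shank (122 mm) with a chamfered tip and a 16 mm round grip that takes up the top 40 mm, flat top end. It stands upright, with a little play, in one of the two outer holes of the stand. z points from tip to top; the middle of the grip is 61 mm along +z from here, the top end 81 mm, the tip 81 mm along -z.
- rod_top (a point): Centre of the rod's flat top end.
- rod_tip (a point): Centre of the rod's lower end.
- head (a point): Middle of the pointer post's head: aluminium block 18 mm (its x, the tilt plane) x 22 mm (its y) x 36 mm (its z, along the post), the part to grip. The post runs parallel to the bore, slides stiffly (about 4 N plus a little damping) along z and stays where it is left. Same axes as bore_mouth. At the start the head's middle is 45 to 61 mm off the block's top face.
- blade (a point): End of the thin steel blade (4 mm thick, 12 mm wide) that reaches from the head towards the rod, 20 mm short of the bore's axis; this point is on its top face, 15 mm below the head's middle along z. Same axes as bore_mouth.
- post (a joint): Travel of the pointer post out of the block, m: 0 lowest (blade's top face 30 mm off the block's face), 0.09 highest.
- stand: Fixed grey plastic stand, 60 x 150 x 45 mm, three 13 mm holes 35 mm deep, 45 mm apart along its y. Origin at the centre of its underside, on the table.
- plug_mid (a point): Half-way up the short steel plug gauge, 78 mm long, 10 mm shank and a 26 mm disc head 16 mm thick, standing in the other outer hole of the stand. To be left there.
Not all that is in view belongs to the job. Of the things shaped like the fixture, the steel one is meant.

How it is judged:
On the way, in this order (a step that is already met when the one before it is completed fails the run):
1. the rod, still held, touches the bottom of the bore (tip within 3 mm of the floor) (distance between rod_tip and bore_floor below 0.003 m and contact force between the fingers and rod above 0.5 N), for 0.1 s.
2. the blade is level with the rod's top end (within 3.5 mm), the rod on the bottom (distance between rod_tip and bore_floor below 0.003 m and z of rod_top in the frame of blade between -0.0035 and 0.0035 m), for 0.2 s.
At the end, for the whole second after the job is handed in: The rod rests in the bore with its tip within 3 mm of the floor, the top face of the pointer's blade is within 3.5 mm of level with the rod's top end (along the post), rod and post at rest and released, and the plug gauge still in place (all of step 2 and linear speed of rod below 0.02 m/s and velocity of joint post between -0.005 and 0.005 m/s); the robot touches nothing.
It fails at once if the plug gauge is pushed or taken (moved over 15 mm) (distance of plug_mid from where it was at the start of the episode above 0.015 m).
It also fails if it takes over 59 s, if anything falls off the work surface, if the arm or the gripper's body presses on something with over 40 N, if the wrist force passes 120 N, or if a joint passes its speed limit or range.

## Working session

There is one attempt and no reset: what is moved stays moved. The work goes in short steps, Python scripts to look and compute and a shell command to move; the robot and the scene stay as the last step left them, time stands still between calls to the robot, and variables do not carry over. Pictures are saved under pics/ and viewed, at most 10 in all, crops included, and the job is handed in when it is done.

```bash
mkdir -p pics; cat > h.py <<'E'
import numpy as np, cv2, json
from workcell import robot
def und(p,c):
    d=np.array([(p[0]-c['cx'])/c['fx'],(p[1]-c['cy'])/c['fy']]); s=d.copy()
    for _ in range(30): s=d/(1+c['k1']*(s@s))
    return s
def ray(p,c):
    s=und(p,c); R=np.array(c['R']); o=-R.T@np.array(c['t']); v=R.T@np.r_[s,1]
    return o,v/np.linalg.norm(v)
def proj(X,c):
    x=np.array(c['R'])@X+np.array(c['t']); s=x[:2]/x[2]; s=s*(1+c['k1']*(s@s))
    return np.array([s[0]*c['fx']+c['cx'],s[1]*c['fy']+c['cy']])
def onz(p,c,z):
    o,v=ray(p,c); return o+v*(z-o[2])/v[2]
def tri(ps):
    A=np.zeros((3,3));b=np.zeros(3)
    for p,c in ps:
        o,v=ray(p,c);M=np.eye(3)-np.outer(v,v);A+=M;b+=M@o
    return np.linalg.solve(A,b)
E
cat > a.py <<'E'
from h import *
P={n:robot.get_image(n) for n in('scene','top')}
for n,c in P.items():
    cv2.imwrite(f'pics/{n}0.png',c['image'][:,:,::-1])
    print(n,{k:np.round(c[k],3).tolist() for k in('fx','k1','R','t')})
    for nm in('fixture','bore_mouth','rod_mid','rod_top','head','blade','stand','plug_mid'):
        print(' ',nm,[(np.round(d['point']).tolist(),round(d['confidence'],2)) for d in robot.landmark_of(c,nm)])
E
python3 a.py; ls
```

```text
scene {'fx': 547.294, 'k1': -0.028, 'R': [[0.248, 0.969, -0.01], [0.798, -0.209, -0.565], [-0.549, 0.132, -0.825]], 't': [-0.144, -0.34, 1.137]}
  fixture [([174.0, 270.0], 0.92), ([447.0, 300.0], 0.64), ([155.0, 365.0], 0.61)]
  bore_mouth [([456.0, 248.0], 0.81), ([150.0, 219.0], 0.79)]
  rod_mid [([136.0, 345.0], 0.94)]
  rod_top [([119.0, 317.0], 0.81)]
  head [([179.0, 182.0], 0.96), ([495.0, 202.0], 0.76)]
  blade [([467.0, 214.0], 0.9), ([157.0, 196.0], 0.73)]
  stand [([188.0, 367.0], 0.75)]
  plug_mid [([210.0, 346.0], 0.56)]
top {'fx': 510.233, 'k1': -0.016, 'R': [[-0.002, -1.0, -0.014], [-0.99, 0.004, -0.142], [0.143, 0.013, -0.99]], 't': [0.018, 0.544, 0.867]}
  fixture [([449.0, 300.0], 0.56)]
  bore_mouth [([467.0, 315.0], 0.85)]
  rod_mid [([478.0, 202.0], 0.78), ([170.0, 232.0], 0.38)]
  rod_top [([494.0, 195.0], 0.83)]
  head [([171.0, 229.0], 0.79), ([437.0, 330.0], 0.75), ([466.0, 212.0], 0.41)]
  blade [([194.0, 224.0], 0.95), ([456.0, 326.0], 0.75)]
  stand [([213.0, 216.0], 0.73), ([440.0, 214.0], 0.58)]
  plug_mid [([419.0, 212.0], 0.58)]
a.py
h.py
pics
```

View pics/scene0.png

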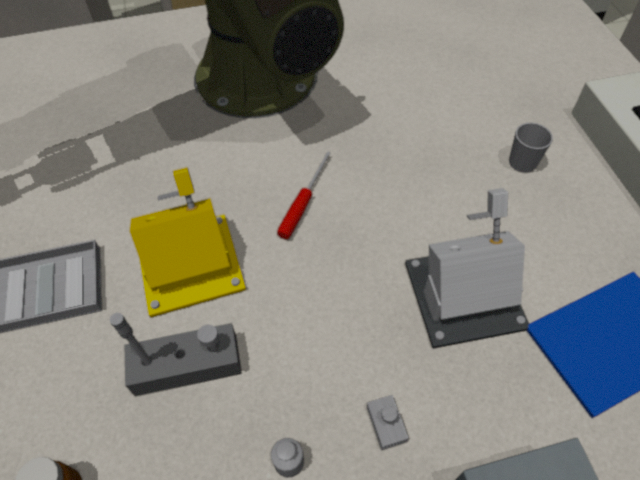

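View pics/top0.png

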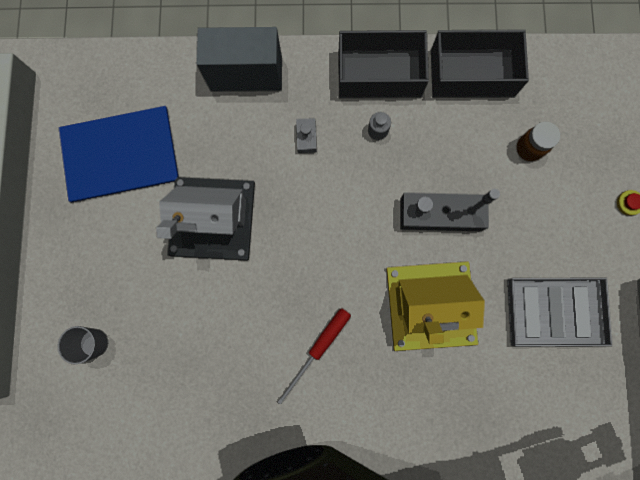

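```bash
cat > fit.py <<'E'
from h import *
from scipy.optimize import least_squares
def model(p):
    x,y,yaw,mx,h=p
    c,s=np.cos(yaw),np.sin(yaw); F=lambda v:np.array([x+c*v[0]-s*v[1],y+s*v[0]+c*v[1],v[2]])
    m=np.array([mx,0,.112]); a=np.array([-.5,0,3**.5/2])
    d={'mouth':m,'head':m+[0,.06,0]+a*h,'blade':m+[0,.04,0]+a*(h-.015)}
    for i,(u,v) in enumerate([(-.075,-.045),(-.075,.105),(.075,-.045),(.075,.105)]): d[f'c{i}']=np.array([u,v,.012])
    return {k:F(v) for k,v in d.items()}
def fit(obs,p0):
    def r(p):
        M=model(p); return np.concatenate([proj(M[k],c)-px for k,c,px in obs])
    s=least_squares(r,p0,loss='soft_l1',f_scale=2); return s.x,r(s.x).reshape(-1,2)
E
cat > b.py <<'E'
from fit import *
S=robot.get_image('scene');T=robot.get_image('top')
# corners, order c0(-x,-y) c1(-x,+y) c2(+x,-y) c3(+x,+y)
print('mouth z.112',onz((456,248),S,.112),onz((214,217),T,.112))
for p in [(177,178),(255,181),(248,259),(168,254)]: print(onz(p,T,.012))
for p in [(406,260),(437,345),(527,328)]: print(onz(p,S,.012))
print('head',tri([((497,203),S),((168,231),T)]),'blade',tri([((469,215),S),((195,227),T)]))
print('rodtop',tri([((119,317),S),((494,195),T)]),'stand',tri([((188,367),S),((440,214),T)]))
print('rodtop z.172',onz((119,317),S,.172),onz((494,195),T,.172))
print('plug',onz((424,204),T,.088),onz((207,332),S,.088))
E
python3 b.py
```

```text
mouth z.112 [0.57280345 0.18994394 0.112     ] [0.5756422  0.18967682 0.112     ]
[0.66987209 0.28383084 0.012     ]
[0.66310638 0.13726689 0.012     ]
[0.51687273 0.14772966 0.012     ]
[0.52660965 0.29495825 0.012     ]
[0.517218   0.14815913 0.012     ]
[0.66445022 0.14406427 0.012     ]
[0.67296525 0.28059769 0.012     ]
head [0.54500544 0.25087494 0.15845873] blade [0.55156869 0.20918677 0.15417652]
rodtop [ 0.59644275 -0.25141553  0.17031874] stand [ 0.60158224 -0.20780651 -0.00231808]
rodtop z.172 [ 0.59763033 -0.24998518  0.172     ] [ 0.59606465 -0.25180082  0.172     ]
plug [ 0.60096415 -0.16090346  0.088     ] [ 0.59968777 -0.16310675  0.088     ]
```

```bash
cat > c.py <<'E'
from fit import *
S=robot.get_image('scene');T=robot.get_image('top')
obs=[('mouth',S,(456,248)),('mouth',T,(214,217)),('c1',T,(168,254)),('c2',T,(255,181)),('c0',T,(248,259)),('c3',T,(177,178)),('c0',S,(406,260)),('c2',S,(437,345)),('c3',S,(527,328)),('blade',S,(468,215)),('head',S,(497,203)),('head',T,(170,229)),('blade',T,(194,225))]
# bore mouth x offset unknown
p,r=fit(obs,[.58,.19,-.04,-.01,.053]); print(p,np.round(r,1).tolist()); print({k:np.round(v,4).tolist() for k,v in model(p).items()})
s=robot.get_state(); print(s['time_s'],s['tcp_pos'],np.round(s['eef_rot'],3).tolist(),s['ft_force'],s['gripper_width'])
R=np.array(s['eef_rot']);print('to rod xy, z .22',R.T@(np.array([.5975,-.251,.20])-s['tcp_pos'])*1e3)
E
python3 c.py
```

```text
[ 0.59265404  0.18590555 -0.0570373  -0.01933122  0.05791635] [[-1.8, 0.8], [1.6, 1.4], [-0.1, 1.5], [0.3, -1.0], [1.3, 0.9], [-1.3, -1.9], [-2.2, -0.6], [-4.7, 1.5], [3.8, -0.6], [14.3, 0.8], [-0.4, 0.3], [-1.5, -0.3], [-9.9, 1.0]]
{'mouth': [0.5734, 0.187, 0.112], 'head': [0.5479, 0.2486, 0.1622], 'blade': [0.5542, 0.2282, 0.1492], 'c0': [0.5152, 0.1453, 0.012], 'c1': [0.5238, 0.295, 0.012], 'c2': [0.665, 0.1367, 0.012], 'c3': [0.6735, 0.2865, 0.012]}
1.1 [ 0.19105085 -0.51574918  0.20544953] [[0.938, 0.347, 0.0], [0.347, -0.938, -0.0], [-0.0, 0.0, -1.0]] [0.44081989 0.25322611 0.15041144] 0.9979854590095224
to rod xy, z .22 [ 473.10422607 -107.07692746    5.44625377]
```

```bash
sed -i "s/m+\[0,.04,0\]/m+[0,.02,0]/" fit.py; python3 -m crank '[[40,-9,0,0.1],[79,-18,0,0.2],[118,-27,0,0.3],[157,-36,0,0.4],[196,-45,0,0.4],[235,-54,0,0.4],[274,-63,0,0.4],[313,-72,0,0.4],[352,-80,0,0.4],[391,-89,0,0.4]]' 1; python3 c.py
```

```text
time_s: 1.93
tcp_pos: [0.5283, -0.2951, 0.2056]
eef_rot: [[0.999, -0.045, 0.0], [-0.045, -0.999, -0.0], [0.0, 0.0, -1.0]]
ft_force: [1.5, -0.8, -0.6]
gripper_width: 0.997
grip_force: 0.0
[ 0.59269276  0.18683246 -0.06174758 -0.01872715  0.0602934 ] [[-1.0, 1.0], [1.0, 1.0], [-0.8, 1.2], [0.0, -0.9], [0.6, 1.0], [-1.6, -2.1], [-1.4, -0.9], [-4.4, 1.3], [4.3, -0.4], [1.2, 1.9], [0.7, -0.9], [-2.7, -0.4], [1.6, 1.7]]
{'mouth': [0.574, 0.188, 0.112], 'head': [0.5476, 0.2497, 0.1642], 'blade': [0.5526, 0.2093, 0.1512], 'c0': [0.5151, 0.1465, 0.012], 'c1': [0.5243, 0.2963, 0.012], 'c2': [0.6648, 0.1373, 0.012], 'c3': [0.674, 0.287, 0.012]}
2.0333 [ 0.53017547 -0.29304873  0.20490789] [[0.999, -0.04, 0.0], [-0.04, -0.999, 0.001], [0.0, -0.001, -1.0]] [-0.53899199 -0.79515197  0.32312406] 0.9987997240723847
to rod xy, z .22 [ 65.56714635 -44.73501119   4.95008088]
```

```bash
cat > d.py <<'E'
from h import *
c=robot.get_image('wrist')
cv2.imwrite('pics/w1.png',c['image'][:,:,::-1])
for nm in('rod_mid','rod_top','stand','plug_mid'):
    for d in robot.landmark_of(c,nm): print(nm,np.round(d['point']),round(d['confidence'],2),onz(d['point'],c,.172 if nm=='rod_top' else .091).round(4) if nm!='stand' else '')
E
python3 d.py
```

```text
rod_mid [272. 163.] 0.95 [ 0.5979 -0.2537  0.091 ]
rod_mid [239. 163.] 0.26 [ 0.5987 -0.2261  0.091 ]
rod_top [253. 163.] 0.95 [ 0.5986 -0.2536  0.172 ]
stand [240. 164.] 0.79 
plug_mid [185. 164.] 0.84 [ 0.6007 -0.1792  0.091 ]
```

```bash
python3 -m crank '[[33,-21,0,0.01],[66,-43,0,0.02],[66,-43,0,0.02],[66,-43,20,0.02],[66,-43,40,0.02],[66,-43,60,0.02],[66,-43,72,0.02],[66,-43,72,0.02],[66,-43,72,0.02],[66,-43,72,0.02]]'; python3 -m crank '[[0,0,0,0],[0,0,0,0],[0,0,0,0],[0,0,0,0],[0,0,0,0],[0,0,0,0],[0,0,0,0],[0,0,0,0],[0,0,0,0],[0,0,0,0]]' -1 40
python3 -c "
from h import *
cv2.imwrite('pics/s2.png',robot.get_image('scene')['image'][200:440,40:360,::-1])"
```

```text
time_s: 3.12
tcp_pos: [0.5949, -0.2571, 0.135]
eef_rot: [[0.998, -0.066, 0.002], [-0.066, -0.998, -0.001], [0.002, 0.001, -1.0]]
ft_force: [0.3, 1.0, 0.1]
gripper_width: 1.003
grip_force: 0.0
time_s: 3.95
tcp_pos: [0.5947, -0.2565, 0.1334]
eef_rot: [[0.998, -0.065, -0.0], [-0.065, -0.998, 0.0], [-0.0, -0.0, -1.0]]
ft_force: [-0.2, -0.1, -0.5]
gripper_width: 0.33
grip_force: 0.0
```

View pics/s2.png

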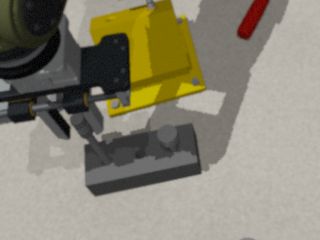

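```bash
python3 -m crank '[[3,-3,0,0],[3,-3,0,0],[3,-3,0,0],[3,-3,0,0],[3,-3,0,0],[3,-3,0,0],[3,-3,0,0],[3,-3,0,0],[3,-3,0,0],[3,-3,0,0]]' -1 40
```

```text
time_s: 4.83
tcp_pos: [0.5979, -0.2537, 0.1335]
eef_rot: [[0.998, -0.065, 0.0], [-0.065, -0.998, -0.0], [0.0, 0.0, -1.0]]
ft_force: [0.3, 1.0, 1.7]
gripper_width: 0.16
grip_force: 40.0
```

```bash
python3 -m crank '[[0,0,-10,0],[0,0,-20,0],[0,0,-29,0],[0,0,-29,0],[0,0,-29,0],[0,0,-29,0],[0,0,-29,0],[0,0,-29,0],[0,0,-29,0],[0,0,-29,0]]' -1 12;  python3 -m crank '[[-12.5,0,0.8,0],[-25,0,1.7,0],[-36.5,0,4,0],[-48,0,7.2,0],[-58.7,0,12,0],[-69.4,0,17,0],[-69.4,0,17,0],[-69.4,0,17,0],[-69.4,0,17,0],[-69.4,0,17,0]]'
python3 -c "
from h import *
cv2.imwrite('pics/s3.png',cv2.resize(robot.get_image('scene')['image'][240:420,40:280,::-1],None,fx=3,fy=3))"
```

```text
time_s: 5.67
tcp_pos: [0.5978, -0.2537, 0.1622]
eef_rot: [[0.998, -0.065, -0.0], [-0.065, -0.998, 0.0], [-0.0, -0.0, -1.0]]
ft_force: [-0.3, -0.5, -1.1]
gripper_width: 0.171
grip_force: 12.0
time_s: 6.5
tcp_pos: [0.5291, -0.2492, 0.1456]
eef_rot: [[0.998, -0.065, 0.0], [-0.065, -0.998, -0.0], [0.0, 0.0, -1.0]]
ft_force: [-0.3, -0.0, -1.3]
gripper_width: 0.169
grip_force: 12.0
```

View pics/s3.png

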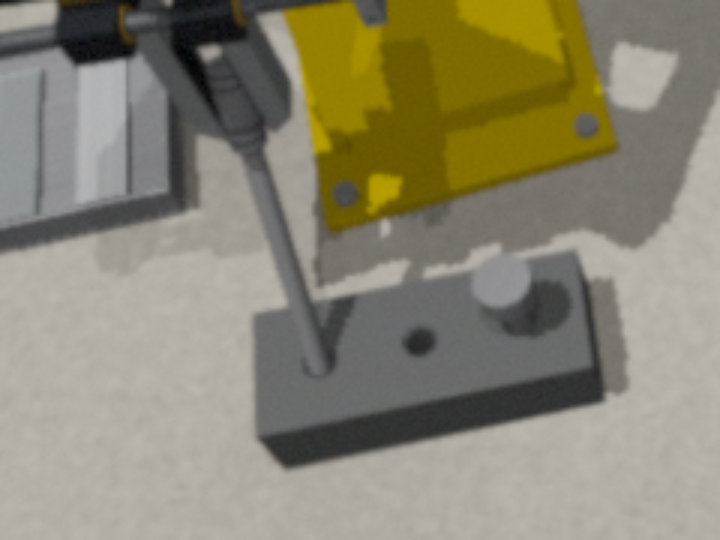

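```bash
python3 -m crank '[[0,0,0,0],[0,0,0,0],[-5,0,-9,0],[-10,0,-20,0],[-14,0,-45,0],[-18,0,-70,0],[-21,0,-95,0],[-22,-10,-115,0],[-22,-30,-128,0],[-22,-55,-128,0]]' -1 60;  python3 -m crank '[[-4,-30,0,0],[-8,-62,0,0],[-12,-95,0,0],[-16,-128,0,0],[-20,-161,0,0],[-24,-194,0,0],[-26,-220,0,0],[-28,-245,0,0],[-30,-265,0,0],[-31,-285,0,0]]'; cat > e.py <<'E'
from h import *
s=robot.get_state();print(s['time_s'],s['tcp_pos'],s['ft_force'],s['grip_force'],s['gripper_width'])
S=robot.get_image('scene');T=robot.get_image('top')
L={}
for n,c in(('S',S),('T',T)):
    for nm in('rod_tip','rod_top','rod_mid'):
        r=robot.landmark_of(c,nm); print(n,nm,[(np.round(d['point'],1).tolist(),round(d['confidence'],2)) for d in r])
        if r: L[n,nm]=r[0]['point']
for nm in('rod_tip','rod_top','rod_mid'):
    if ('S',nm) in L and ('T',nm) in L: print(nm,tri([(L['S',nm],S),(L['T',nm],T)]))
t=s['tcp_pos']; print('pred tip',t+[.0709,-.0045,-.104],proj(t+[.0709,-.0045,-.104],S),proj(t+[.0709,-.0045,-.104],T))
E
python3 e.py
```

```text
time_s: 7.38
tcp_pos: [0.5103, -0.1934, 0.2779]
eef_rot: [[0.998, -0.067, 0.005], [-0.067, -0.998, -0.003], [0.005, 0.002, -1.0]]
ft_force: [-0.6, 0.3, -1.1]
gripper_width: 0.16
grip_force: 60.0
time_s: 8.22
tcp_pos: [0.4973, 0.0947, 0.2749]
eef_rot: [[0.998, -0.065, 0.002], [-0.065, -0.998, 0.0], [0.002, -0.0, -1.0]]
ft_force: [-0.2, 0.1, -1.9]
gripper_width: 0.161
grip_force: 60.0
8.2167 [0.49727134 0.09468623 0.27490691] [-0.15978646  0.083748   -1.86467088] 59.99914437532425 0.1605839530725709
S rod_tip [([389.8, 236.1], 0.89)]
S rod_top [([384.0, 110.4], 0.8)]
S rod_mid [([385.6, 112.5], 0.74), ([383.1, 176.2], 0.68)]
T rod_tip []
T rod_top []
T rod_mid []
pred tip [0.56817134 0.09018623 0.17090691] [389.99158879 236.22556553] [270.28293297 214.12120389]
```

```bash
python3 -m crank '[[-2,-25,0,0],[-4,-50,0,0],[-5,-75,0,0],[-6,-98,0,0],[-6,-98,10,0],[-6,-98,20,0],[-6,-98,30,0],[-6,-98,40,0],[-6,-98,40,0],[-6,-98,40,0]]'; cat >> e.py <<'E'
cv2.imwrite('pics/s5.png',np.hstack([cv2.resize(S['image'][200:300,400:500,::-1],None,fx=4,fy=4),cv2.resize(T['image'][170:270,150:250,::-1],None,fx=4,fy=4)]))
W=robot.get_image('wrist')
for n,c in(('S',S),('T',T),('W',W)):
    for nm in('bore_mouth','head','blade'):
        print(n,nm,[(np.round(d['point'],1).tolist(),round(d['confidence'],2)) for d in robot.landmark_of(c,nm)])
E
python3 e.py
```

```text
time_s: 9.45
tcp_pos: [0.4982, 0.191, 0.233]
eef_rot: [[0.998, -0.066, -0.001], [-0.066, -0.998, -0.0], [-0.001, 0.0, -1.0]]
ft_force: [0.4, -0.1, -1.1]
gripper_width: 0.16
grip_force: 60.0
9.45 [0.49821302 0.19101595 0.23297682] [ 0.4106079  -0.12511624 -1.12001337] 59.99953731894493 0.16036782552195014
S rod_tip [([456.1, 238.2], 0.74)]
S rod_top [([457.7, 124.8], 0.76)]
S rod_mid [([452.7, 182.1], 0.79)]
T rod_tip [([212.0, 215.8], 0.62)]
T rod_top []
T rod_mid [([419.7, 210.0], 0.74), ([197.0, 233.0], 0.6)]
rod_tip [0.57241636 0.18631171 0.13704482]
rod_mid [ 0.59585427 -0.00074643  0.38908732]
pred tip [0.56911302 0.18651595 0.12897682] [454.96175943 239.4725295 ] [213.54161744 218.95981662]
S bore_mouth [([150.6, 218.8], 0.88), ([457.9, 248.6], 0.71)]
S head [([182.0, 183.1], 0.85), ([493.3, 202.5], 0.84)]
S blade [([159.4, 198.6], 0.96), ([470.7, 214.8], 0.7)]
T bore_mouth [([466.5, 312.8], 0.85), ([213.0, 217.9], 0.69)]
T head []
T blade [([457.9, 327.5], 0.96)]
W bore_mouth [([314.1, 153.0], 0.57)]
W head [([233.6, 193.6], 0.68)]
W blade [([287.9, 184.4], 0.82)]
```

View pics/s5.png

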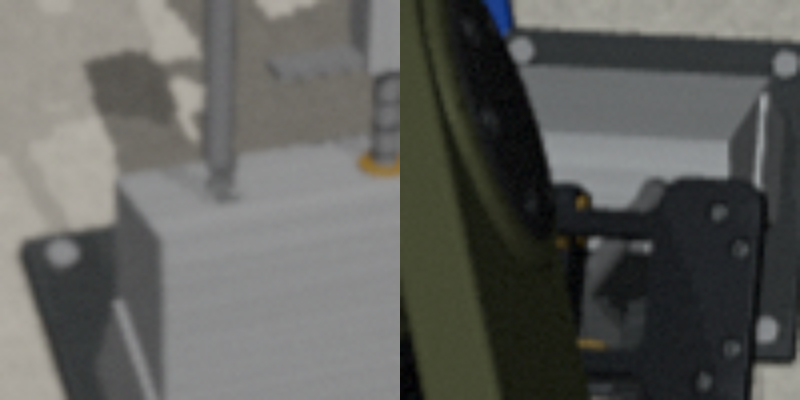

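```bash
cat > f.py <<'E'
from h import *
S=robot.get_image('scene');T=robot.get_image('top');W=robot.get_image('wrist')
for p,c in (((457.9,248.6),S),((456,248),S),((213,217.9),T),((214,217),T),((314.1,153),W)): print(onz(p,c,.112).round(4))
cv2.imwrite('pics/w6.png',cv2.resize(W['image'][60:280,180:440,::-1],None,fx=2.5,fy=2.5))
s=robot.get_state();R=np.array(s['eef_rot']);o=s['tcp_pos']+np.array([0,0,.019])
a=np.array([-.5*.998,.5*.065,.866])
for d in(0,.02,.04,.142): print(d,proj(o-a*d,W))
print([proj(np.array(m),W) for m in([.574,.188,.112],[.575,.1895,.112])])
E
python3 f.py
```

```text
[0.5744 0.1921 0.112 ]
[0.5728 0.1899 0.112 ]
[0.5741 0.1913 0.112 ]
[0.5756 0.1897 0.112 ]
[0.5728 0.1927 0.112 ]
0 [321.3911808  297.39374188]
0.02 [321.26906799 268.22355882]
0.04 [321.16386667 243.20387119]
0.142 [320.79707111 156.75338756]
[array([319.38269099, 151.24438381]), array([317.58516635, 150.17624072])]
```

View pics/w6.png

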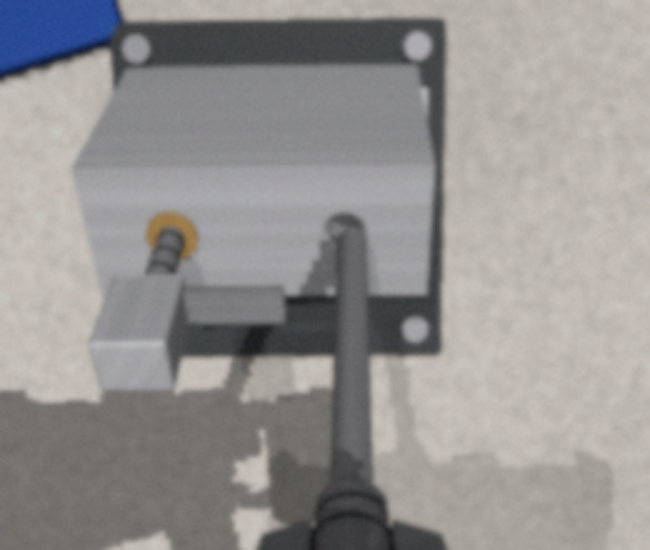

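```bash
python3 -m crank '[[-5,-3,0,0],[-5,-3,0,0],[-4,-3,1.7,0],[-3,-3,3.5,0],[-2,-3,5.2,0],[-1,-3,6.9,0],[0,-3,8.7,0],[1,-3,10.4,0],[2,-3,12.1,0],[2,-3,12.1,0]]' -1 25; python3 -m crank '[[0.5,0,0.9,0],[1,0,1.7,0],[1.5,0,2.6,0],[2,0,3.5,0],[2.5,0,4.3,0],[3,0,5.2,0],[3.5,0,6.1,0],[4,0,6.9,0],[4,0,6.9,0],[4,0,6.9,0]]'; sed -i 's/w6/w7/;/^for d/d' f.py; python3 f.py >/dev/null
```

```text
time_s: 11.33
tcp_pos: [0.5005, 0.1945, 0.2209]
eef_rot: [[0.998, -0.065, -0.001], [-0.065, -0.998, -0.0], [-0.0, 0.0, -1.0]]
ft_force: [-0.3, -0.7, -1.1]
gripper_width: 0.168
grip_force: 25.0
time_s: 12.17
tcp_pos: [0.5044, 0.1943, 0.2143]
eef_rot: [[0.998, -0.065, -0.0], [-0.065, -0.998, -0.0], [-0.0, 0.0, -1.0]]
ft_force: [-0.1, -0.1, -1.5]
gripper_width: 0.164
grip_force: 25.0
```

View pics/w7.png

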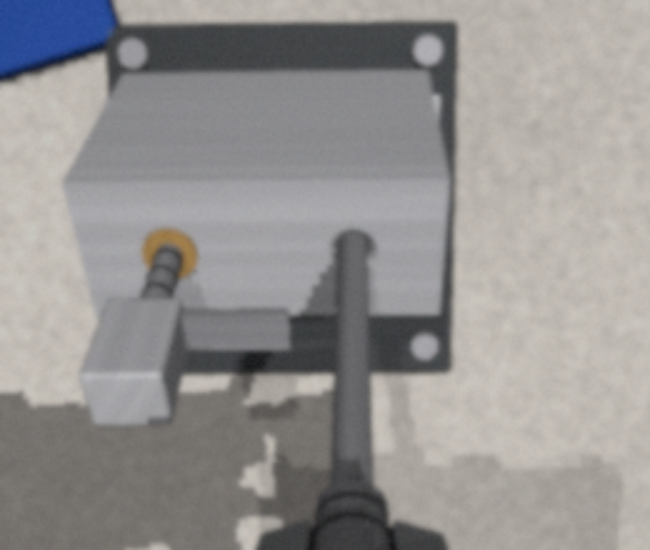

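```bash
python3 -m crank '[[0.5,0,0.9,0],[1,0,1.7,0],[1.5,0,2.6,0],[2,0,3.5,0],[2.5,0,4.3,0],[3,0,5.2,0],[3.5,0,6.1,0],[4,0,6.9,0],[5,0,8.7,0],[5,0,8.7,0]]'; python3 -c "
from h import *
print(robot.get_state()['ft_torque'])"
```

```text
time_s: 13.15
tcp_pos: [0.5095, 0.194, 0.2053]
eef_rot: [[0.998, -0.065, -0.0], [-0.065, -0.998, -0.0], [-0.0, 0.0, -1.0]]
ft_force: [-0.9, 0.2, -1.3]
gripper_width: 0.164
grip_force: 25.0
[-0.01641743  0.27496285 -0.00210633]
```

```bash
python3 -m crank '[[1.75,0,3,0],[3.5,0,6.1,0],[5.25,0,9.1,0],[7,0,12.1,0],[8.75,0,15.2,0],[10.5,0,18.2,0],[12.25,0,21.2,0],[14,0,24.2,0],[15.5,0,26.8,0],[15.5,0,26.8,0]]'; python3 -c "
from h import *
print(robot.get_state()['ft_torque'])
cv2.imwrite('pics/s8.png',cv2.resize(robot.get_image('scene')['image'][100:300,380:540,::-1],None,fx=3,fy=3))"
```

```text
time_s: 13.98
tcp_pos: [0.525, 0.1929, 0.1782]
eef_rot: [[0.998, -0.065, -0.001], [-0.065, -0.998, -0.0], [-0.001, 0.0, -1.0]]
ft_force: [-0.6, 0.3, -3.4]
gripper_width: 0.169
grip_force: 25.0
[-0.00620189  0.48858243  0.00422486]
```

View pics/s8.png

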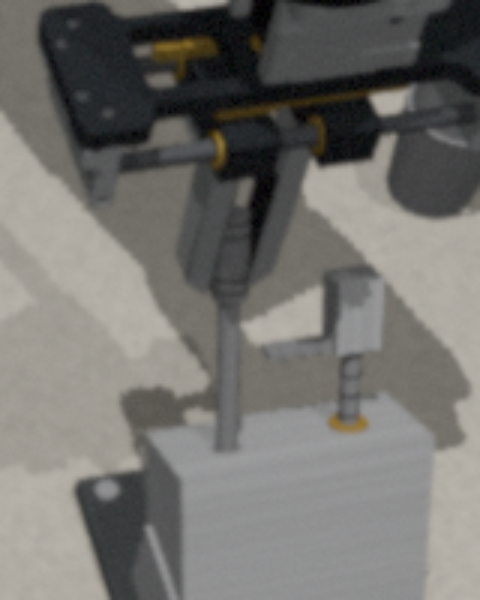

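```bash
python3 -m crank '[[0.5,0,0.9,0],[1,0,1.7,0],[1.5,0,2.6,0],[2,0,3.5,0],[2.5,0,4.3,0],[3,0,5.2,0],[3.5,0,6.1,0],[4,0,6.9,0],[4.5,0,7.8,0],[4.5,0,7.8,0]]'; python3 -c "
from h import *
print(robot.get_state()['ft_torque'])"
```

```text
time_s: 14.87
tcp_pos: [0.5294, 0.1927, 0.1709]
eef_rot: [[0.998, -0.065, -0.0], [-0.065, -0.998, -0.0], [-0.0, 0.0, -1.0]]
ft_force: [-2.4, -0.1, -2.4]
gripper_width: 0.162
grip_force: 25.0
[-0.02918699  0.65768022 -0.05352139]
```

```bash
for i in 1; do python3 -m crank '[[0.5,0,0.9,0],[1,0,1.7,0],[1.5,0,2.6,0],[2,0,3.5,0],[2.5,0,4.3,0],[3,0,5.2,0],[3.5,0,6.1,0],[3.5,0,6.1,0],[3.5,0,6.1,0],[3.5,0,6.1,0]]'; done
```

```text
time_s: 15.7
tcp_pos: [0.5329, 0.1925, 0.1649]
eef_rot: [[0.998, -0.065, -0.0], [-0.065, -0.998, -0.0], [-0.0, 0.0, -1.0]]
ft_force: [-2.3, -0.0, -3.6]
gripper_width: 0.164
grip_force: 25.0
```

```bash
python3 -m crank '[[0.5,0,0.9,0],[1,0,1.7,0],[1.5,0,2.6,0],[2,0,3.5,0],[2.5,0,4.3,0],[3,0,5.2,0],[3,0,5.2,0],[3,0,5.2,0],[3,0,5.2,0],[3,0,5.2,0]]'
```

```text
time_s: 16.53
tcp_pos: [0.5356, 0.1923, 0.1598]
eef_rot: [[0.998, -0.065, -0.001], [-0.065, -0.998, -0.0], [-0.001, 0.0, -1.0]]
ft_force: [-7.0, -0.5, 0.6]
gripper_width: 0.165
grip_force: 25.0
```

```bash
python3 -m crank '[[0.5,0,0.9,0],[1,0,1.7,0],[1.5,0,2.6,0],[1.5,0,2.6,0],[1.5,0,2.6,0],[1.5,0,2.6,0],[1.5,0,2.6,0],[1.5,0,2.6,0],[1.5,0,2.6,0],[1.5,0,2.6,0]]'
```

```text
time_s: 17.37
tcp_pos: [0.5367, 0.1924, 0.158]
eef_rot: [[0.998, -0.065, -0.001], [-0.065, -0.998, 0.0], [-0.001, -0.0, -1.0]]
ft_force: [-13.3, -1.3, 7.9]
gripper_width: 0.167
grip_force: 25.0
```

```bash
python3 -m crank '[[0,0,1,0],[0.2,0,2,0],[0.5,0,3,0],[0.5,0,3,0],[0.5,0,3,0],[0.5,0,3,0],[0.5,0,3,0],[0.5,0,3,0],[0.5,0,3,0],[0.5,0,3,0]]'; cat > g.py <<'E'
from h import *
S=robot.get_image('scene')
for nm in('rod_top','blade','head'): print(nm,[(np.round(d['point'],1).tolist(),round(d['confidence'],2)) for d in robot.landmark_of(S,nm)])
m=np.array([.5738,.1893,.112]);a=np.array([-.499,.0325,.866])
for e in(.09,.095,.1,.105,.11): print(e,proj(m+a*e,S))
E
python3 g.py
```

```text
time_s: 18.2
tcp_pos: [0.538, 0.1926, 0.1571]
eef_rot: [[0.998, -0.065, 0.002], [-0.065, -0.998, 0.001], [0.002, -0.001, -1.0]]
ft_force: [-17.4, -1.7, 23.3]
gripper_width: 0.168
grip_force: 25.0
rod_top [([459.5, 188.4], 0.82)]
blade [([468.3, 213.0], 0.81), ([160.1, 194.8], 0.65)]
head [([495.3, 202.8], 0.77), ([178.9, 181.9], 0.74)]
0.09 [456.08683531 187.78911108]
0.095 [456.09870128 184.21165261]
0.1 [456.11032308 180.61264056]
0.105 [456.12169541 176.99190598]
0.11 [456.13281285 173.34927852]
```

```bash
python3 -m crank '[[0,0,0,0],[0,0,0,0],[0,0,0,0],[0,0,0,0],[0,0,0,0],[0,0,0,0],[0,0,0,0],[0,0,-5,0],[0,0,-10,0],[0,0,-15,0]]' -0.32 25;  python3 -m crank '[[0,0,-15,0],[0,0,-35,0],[0,0,-60,0],[0,0,-90,0],[0,0,-120,0],[0,0,-120,0],[0,0,-120,0],[0,0,-120,0],[0,0,-120,0],[0,0,-120,0]]'; cat > g.py <<'E'
from fit import *
S=robot.get_image('scene');W=robot.get_image('wrist');T=robot.get_image('top')
for n,c in(('S',S),('W',W),('T',T)):
  for nm in('rod_top','rod_mid','blade','head','bore_mouth'): print(n,nm,[(np.round(d['point'],1).tolist(),round(d['confidence'],2)) for d in robot.landmark_of(c,nm)])
m=np.array([.5738,.1893,.112]);a=np.array([-.499,.0325,.866])
for e in(.09,.095,.1,.105,.11): print(e,proj(m+a*e,S),proj(m+a*e,W))
def cr(c,x,y,w,h,f): return cv2.resize(c['image'][y:y+h,x:x+w,::-1],(w*f,h*f),interpolation=cv2.INTER_CUBIC)
cv2.imwrite('pics/g.png',np.hstack([cr(S,420,150,100,120,4),cr(W,220,0,200,240,2)]))
print(robot.get_state()['tcp_pos'])
E
python3 g.py
```

```text
time_s: 19.23
tcp_pos: [0.538, 0.1922, 0.17]
eef_rot: [[0.998, -0.065, 0.0], [-0.065, -0.998, 0.0], [0.0, -0.0, -1.0]]
ft_force: [-0.4, 0.5, 0.4]
gripper_width: 0.342
grip_force: 0.0
time_s: 20.07
tcp_pos: [0.5376, 0.1921, 0.2882]
eef_rot: [[0.998, -0.065, -0.002], [-0.065, -0.998, -0.001], [-0.002, 0.001, -1.0]]
ft_force: [0.3, -0.7, 0.4]
gripper_width: 0.338
grip_force: 0.0
S rod_top [([453.5, 182.6], 0.65)]
S rod_mid [([454.3, 237.7], 0.9), ([495.5, 202.8], 0.63)]
S blade [([160.0, 199.1], 0.89), ([470.9, 213.6], 0.76)]
S head [([494.7, 201.7], 0.81), ([178.8, 180.6], 0.74)]
S bore_mouth [([456.0, 247.8], 0.85), ([152.1, 218.8], 0.66)]
W rod_top [([319.9, 260.0], 0.78)]
W rod_mid [([320.5, 202.8], 0.64)]
W blade [([300.3, 219.8], 0.85)]
W head [([257.3, 230.6], 0.85)]
W bore_mouth [([317.7, 191.9], 0.97)]
T rod_top []
T rod_mid [([422.7, 209.9], 0.61)]
T blade [([193.3, 224.9], 0.36)]
T head [([436.9, 330.7], 0.82)]
T bore_mouth [([466.2, 313.9], 0.63)]
0.09 [456.08683531 187.78911108] [321.15998039 252.01771559]
0.095 [456.09870128 184.21165261] [321.17988618 256.23471903]
0.1 [456.11032308 180.61264056] [321.20028802 260.55933641]
0.105 [456.12169541 176.99190598] [321.22120375 264.99554912]
0.11 [456.13281285 173.34927852] [321.24265205 269.54752643]
[0.53788656 0.19218362 0.28926947]
```

View pics/g.png

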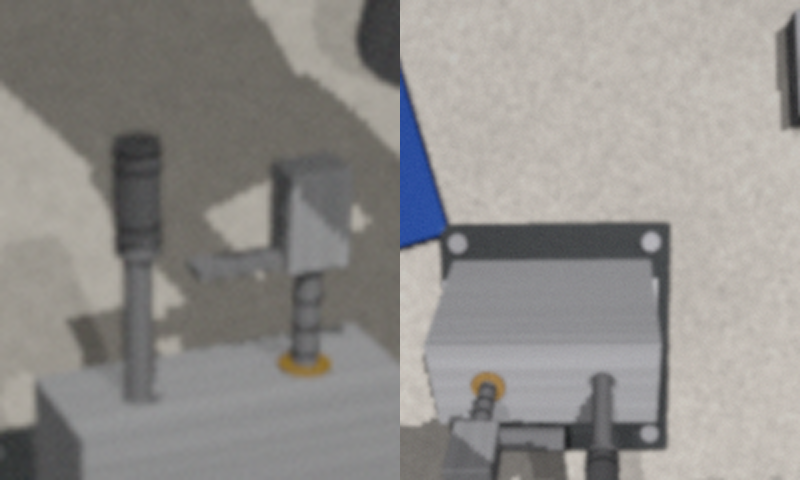

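```bash
cat > k.py <<'E'
from h import *
from scipy.optimize import least_squares
yf=np.array([.0635,.998,0]);a=np.array([-.499,.0317,.866]);m0=np.array([.5738,.1893,.112])
S=robot.get_image('scene');W=robot.get_image('wrist');T=robot.get_image('top')
def best(c,nm,guess):
    r=[np.array(d['point']) for d in robot.landmark_of(c,nm)]
    r=[p for p in r if np.linalg.norm(p-guess)<12]; return r[0] if r else None
E=dict(rod=[],blade=[],head=[])
for n,c in(('S',S),('W',W)):
    M=best(c,'bore_mouth',proj(m0,c)); m=m0 if M is None else onz(M,c,.112); print(n,'mouth',M,m.round(4))
    for nm,off,nam in(('rod_top',0*yf,'rod'),('blade',.02*yf,'blade'),('head',.06*yf,'head')):
        f=lambda e,mm: proj(mm+off+a*e,c)
        p=best(c,nm,f({'rod':.096,'blade':.045,'head':.06}[nam],m0))
        if p is None: continue
        for mm in(m0,m):
            s=least_squares(lambda e:f(e[0],mm)-p,[.06]); print(n,nm,p.round(1),'e',s.x.round(4),'res',s.fun.round(1))
s=robot.get_state();R=np.array(s['eef_rot'])
for eb in(.043,.045,.047):
    h=m0+.06*yf+a*(eb+.025)-[0,0,.019]; print(eb,h.round(4),(R.T@(h-s['tcp_pos'])*1e3).round(1))
E
python3 k.py
```

```text
S mouth [455.6 245.3] [0.5685 0.1911 0.112 ]
S rod_top [455.9 184.4] e [0.0948] res [0.1 0. ]
S rod_top [455.9 184.4] e [0.0901] res [-0.1 -0. ]
S blade [473.  214.6] e [0.0483] res [-2.8 -0. ]
S blade [473.  214.6] e [0.0433] res [-3.2 -0. ]
S head [495.  202.6] e [0.059] res [3.6 0.1]
S head [495.  202.6] e [0.0542] res [3.  0.1]
W mouth None [0.5738 0.1893 0.112 ]
W rod_top [323.2 257.8] e [0.0967] res [-1.8  0. ]
W rod_top [323.2 257.8] e [0.0967] res [-1.8  0. ]
W blade [299.9 218.8] e [0.0453] res [0.4 0. ]
W blade [299.9 218.8] e [0.0453] res [0.4 0. ]
W head [256.6 228.5] e [0.0593] res [0.2 0. ]
W head [256.6 228.5] e [0.0593] res [0.2 0. ]
0.043 [0.5437 0.2513 0.1519] [  1.9 -59.4 137.4]
0.045 [0.5427 0.2514 0.1536] [  0.9 -59.4 135.6]
0.047 [0.5417 0.2515 0.1554] [-1.000e-01 -5.940e+01  1.339e+02]
```

```bash
python3 -m crank '[[0,-30,0,0],[0.5,-59,0,0],[0.5,-59,0,0],[0.5,-59,35,0],[0.5,-59,65,0],[0.5,-59,90,0],[0.5,-59,110,0],[0.5,-59,123,0],[0.5,-59,133,0],[0.5,-59,133,0]]' -0.2;  python3 -m crank '[[0,0,0,0],[0,0,0,0],[0,0,0,0],[0,0,0,0],[0,0,0,0],[0,0,0,0],[0,0,0,0],[0,0,0,0],[0,0,0,0],[0,0,0,0]]' -1 40
```

```text
time_s: 22.35
tcp_pos: [0.5416, 0.2506, 0.1543]
eef_rot: [[0.998, -0.065, -0.003], [-0.065, -0.998, -0.001], [-0.003, 0.001, -1.0]]
ft_force: [-0.5, 1.0, -1.0]
gripper_width: 0.401
grip_force: 0.0
time_s: 23.18
tcp_pos: [0.5429, 0.2513, 0.157]
eef_rot: [[0.998, -0.065, 0.002], [-0.065, -0.998, 0.001], [0.002, -0.001, -1.0]]
ft_force: [3.7, 2.9, 5.2]
gripper_width: 0.23
grip_force: 40.0
```

```bash
python3 -m crank '[[-3,0,-5.2,0],[-6,0,-10.4,0],[-9,0,-15.6,0],[-12,0,-20.8,0],[-15,0,-26,0],[-18,0,-31.2,0],[-21,0,-36.4,0],[-24,0,-41.6,0],[-24,0,-41.6,0],[-24,0,-41.6,0]]'; cat > v.py <<'E'
from h import *
import sys
S=robot.get_image('scene');W=robot.get_image('wrist')
for n,c in(('S',S),('W',W)):
  for nm in('rod_top','blade','head','bore_mouth'): print(n,nm,[(np.round(d['point'],1).tolist(),round(d['confidence'],2)) for d in robot.landmark_of(c,nm)])
yf=np.array([.0635,.998,0]);a=np.array([-.499,.0317,.866]);m0=np.array([.5738,.1893,.112])
for e in(.094,.097): print(e,'rod',proj(m0+a*e,S),'blade',proj(m0+.02*yf+a*e,S))
cv2.imwrite(sys.argv[1],cv2.resize(S['image'][150:260,430:530,::-1],(600,600),interpolation=cv2.INTER_CUBIC))
E
python3 v.py pics/v1.png; python3 k.py|head -9
```

```text
time_s: 24.02
tcp_pos: [0.5189, 0.2527, 0.1986]
eef_rot: [[0.998, -0.065, 0.002], [-0.065, -0.998, 0.001], [0.002, -0.001, -1.0]]
ft_force: [4.2, 1.6, 6.3]
gripper_width: 0.233
grip_force: 40.0
S rod_top [([454.3, 184.1], 0.7)]
S blade [([159.5, 193.2], 0.72), ([470.1, 179.7], 0.56)]
S head [([181.0, 181.7], 0.79), ([496.7, 167.1], 0.74)]
S bore_mouth [([152.0, 217.2], 0.92), ([446.9, 297.2], 0.71), ([454.7, 246.1], 0.67)]
W rod_top [([421.7, 267.8], 0.79)]
W blade [([389.8, 260.3], 0.9)]
W head [([322.2, 283.8], 0.72)]
W bore_mouth [([396.0, 176.5], 0.71)]
0.094 rod [456.04257666 184.94010944] blade [470.63520364 182.68748893]
0.097 rod [456.04779273 182.78623537] blade [470.66666815 180.53631626]
S mouth None [0.5738 0.1893 0.112 ]
S rod_top [456.6 182.6] e [0.0973] res [-0.6 -0. ]
S rod_top [456.6 182.6] e [0.0973] res [-0.6 -0. ]
W mouth [396.9 177.1] [0.5707 0.1897 0.112 ]
W rod_top [423.3 264.2] e [0.0956] res [ 2.1 -0.6]
W rod_top [423.3 264.2] e [0.0921] res [-0.  0.]
0.043 [0.5437 0.2513 0.1519] [24.7 -0.2 46.6]
0.045 [0.5427 0.2514 0.1536] [23.7 -0.2 44.8]
0.047 [0.5417 0.2515 0.1554] [22.7 -0.2 43.1]
```

View pics/v1.png

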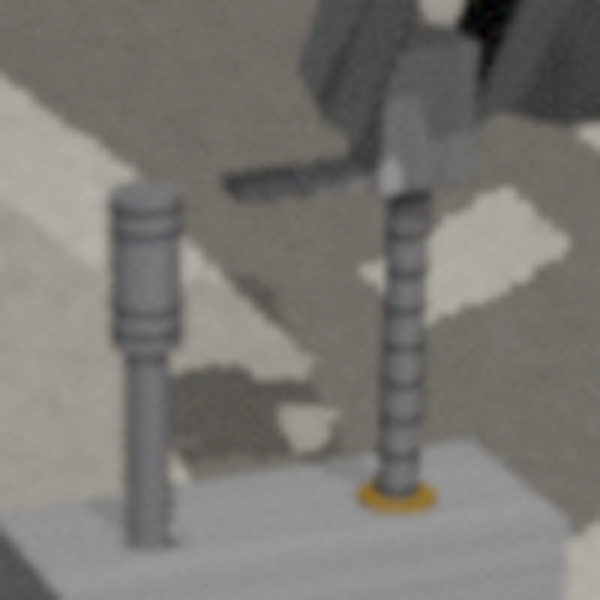

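```bash
cat > q.py <<'E'
from h import *
from scipy.optimize import least_squares
yf=np.array([.0635,.998,0]);a=np.array([-.499,.0317,.866]);m0=np.array([.5738,.1893,.112])
for n in('scene','wrist'):
    D={k:[] for k in('rod_top','blade','head')}
    for i in range(6):
        c=robot.get_image(n)
        for nm,off,g in(('rod_top',0,.096),('blade',.02,.096),('head',.06,.111)):
            f=lambda e:proj(m0+off*yf+a*e,c)
            for d in robot.landmark_of(c,nm):
                if np.linalg.norm(d['point']-f(g))<14:
                    D[nm].append(np.r_[least_squares(lambda e:f(e[0])-d['point'],[g]).x*1e3,f(g)-d['point']]);break
    for k,v in D.items(): print(n,k,len(v),np.median(v,0).round(1) if v else '',np.std(v,0).round(1) if v else '')
print(robot.get_state()['time_s'])
E
python3 q.py
```

```text
scene rod_top 6 [95.2  1.7 -0.6] [1.4 1.9 1. ]
scene blade 5 [96.8  0.8  0.6] [1.  1.7 0.7]
scene head 6 [107.5   3.8  -2.4] [2.4 0.4 1.8]
wrist rod_top 6 [97.6  2.8 -3. ] [0.9 1.4 1.4]
wrist blade 4 [95.6  0.5  0.6] [1.2 1.3 1.7]
wrist head 6 [109.1   0.3   2.8] [1.3 1.1 1.8]
27.4667
```

```bash
python3 -m crank '[[0,0,0,0],[0,0,0,0],[0,0,0,0],[0,0,0,0],[0,0,0,0],[0,0,0,0],[0,0,-10,0],[0,0,-30,0],[0,0,-60,0],[0,0,-90,0]]' -0.2;  python3 -m crank '[[0,30,0,0],[0,60,0,0],[0,60,0,0],[0,60,0,0],[0,60,0,0],[0,60,0,0],[0,60,0,0],[0,60,0,0],[0,60,0,0],[0,60,0,0]]'; python3 q.py; python3 v.py pics/v2.png
```

```text
time_s: 28.3
tcp_pos: [0.5179, 0.2524, 0.2894]
eef_rot: [[0.998, -0.065, -0.001], [-0.065, -0.998, -0.0], [-0.001, 0.0, -1.0]]
ft_force: [0.7, 0.4, 1.0]
gripper_width: 0.397
grip_force: 0.0
time_s: 29.13
tcp_pos: [0.5143, 0.193, 0.2877]
eef_rot: [[0.998, -0.065, -0.0], [-0.065, -0.998, -0.0], [-0.0, 0.0, -1.0]]
ft_force: [-0.8, 0.0, 0.3]
gripper_width: 0.401
grip_force: 0.0
scene rod_top 6 [95.5  0.1 -0.3] [1.8 0.6 1.3]
scene blade 6 [97.3 -0.   0.9] [1.8 0.3 1.3]
scene head 6 [108.2   3.3  -1.9] [2.1 1.4 1.6]
wrist rod_top 6 [101.   -1.9  -4.1] [1.8 1.1 1.5]
wrist blade 6 [96.1 -0.7 -0.2] [2.9 1.1 2.3]
wrist head 6 [107.7  -2.3   2.6] [1.5 1.  1.2]
31.5333
S rod_top [([456.6, 184.1], 0.81)]
S blade [([470.4, 181.2], 0.84), ([158.0, 195.2], 0.8), ([455.0, 238.8], 0.35)]
S head [([183.2, 182.1], 0.95), ([495.8, 166.5], 0.93), ([186.4, 364.0], 0.73)]
S bore_mouth [([455.2, 246.7], 0.8), ([148.4, 217.8], 0.7)]
W rod_top [([322.8, 231.4], 0.93)]
W blade [([294.9, 228.8], 0.85)]
W head [([243.4, 240.1], 0.71), ([296.2, 230.4], 0.49)]
W bore_mouth [([319.2, 168.3], 0.68)]
0.094 rod [456.04257666 184.94010944] blade [470.63520364 182.68748893]
0.097 rod [456.04779273 182.78623537] blade [470.66666815 180.53631626]
```

View pics/v2.png

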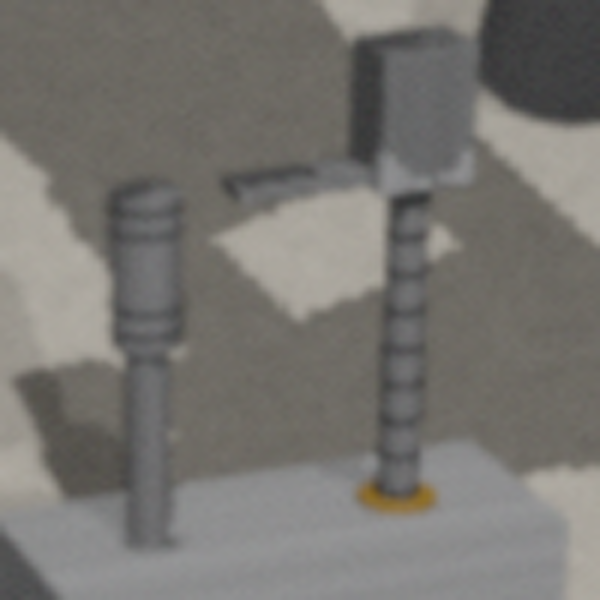

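I have now viewed 11 pictures, one more than the limit of 10, so I'll do the rest numerically. The last picture shows the rod top at about (454, 185) and the blade end at about (469, 183), which is close to level.

```bash
cat > r.py <<'E'
from h import *
yf=np.array([.0635,.998,0]);a=np.array([-.499,.0317,.866]);xh=np.cross(yf,a);m0=np.array([.5738,.1893,.112])
for n in('scene','wrist'):
    cs=[robot.get_image(n) for _ in range(8)];c=cs[0]
    I=np.mean([x['image'].astype(float).mean(2) for x in cs],0).astype(np.float32)
    U=np.arange(-26,27,1.)*1e-3
    def prof(ys,e=.096):
        P=np.array([[proj(m0+y*yf+u*xh+a*e,c) for u in U] for y in ys],np.float32)
        return cv2.remap(I,P[...,0],P[...,1],cv2.INTER_CUBIC).mean(0)
    B=prof(np.linspace(.024,.044,21));A=prof(np.linspace(-.003,.003,7))
    q=lambda e:proj(m0+a*e,c); qu=lambda u:proj(m0+u*xh+a*.096,c)
    print(n,'px/mm e',(q(.097)-q(.096)).round(2),'px/mm u',(qu(.001)-qu(0)).round(2))
    print('u   ',*[f'{int(round(u*1e3)):4d}' for u in U]);print('blade',*[f'{v:4.0f}' for v in B]);print('rod  ',*[f'{v:4.0f}' for v in A])
E
python3 r.py
```

```text
scene px/mm e [ 0.   -0.72] px/mm u [0.28 0.25]
u     -26  -25  -24  -23  -22  -21  -20  -19  -18  -17  -16  -15  -14  -13  -12  -11  -10   -9   -8   -7   -6   -5   -4   -3   -2   -1    0    1    2    3    4    5    6    7    8    9   10   11   12   13   14   15   16   17   18   19   20   21   22   23   24   25   26
blade  105  105  105  105  105  105  104  104  104  104  104  104  104  105  105  105  105  105  105  104  103  102  100   98   96   94   92   91   91   91   92   95   98  101  103  106  108  109  109  110  111  113  116  121  127  133  139  145  148  151  152  151  148
rod    103  103  104  104  104  104  104  104  104  104  103  103  103  103  103  103  102  101  100   97   95   92   90   88   88   88   90   93   97  101  105  108  109  109  108  106  103  101   99   96   94   93   94   95   97   99  101  103  104  105  105  106  107
wrist px/mm e [0.   0.81] px/mm u [ 0.  -0.9]
u     -26  -25  -24  -23  -22  -21  -20  -19  -18  -17  -16  -15  -14  -13  -12  -11  -10   -9   -8   -7   -6   -5   -4   -3   -2   -1    0    1    2    3    4    5    6    7    8    9   10   11   12   13   14   15   16   17   18   19   20   21   22   23   24   25   26
blade  117  117  117  118  120  123  126  129  130  130  128  126  123  122  122  121  120  117  114  110  104   95   91   92   94   94   94   94   96  100  108  118  120  117  114  116  117  117  117  118  120  122  125  127  131  136  140  139  123   92   67   59   60
rod    168  170  174  179  182  180  175  171  171  172  177  185  193  197  195  187  167  134  103   86   81   80   80   82   85   89   98  112  124  128  125  119  110   97   89   99  109  109   97   90   97  108  113  114  113  113  113  113  113  113  112  112  107
```

```bash
python3 -c "
from workcell import robot
print(robot.close_job())"
```

```text
the job is handed in; nothing more can be done
None
```

I handed the job in, with no verdict returned: the rod is in the bore, pushed to a firm stop at about 66 mm depth and released. The pointer blade is level with its top to within my measurement, where most readings put the gap at 2 mm or less and one wrist reading at 5 mm; the plug gauge was not touched. I viewed 11 pictures, one over the limit of 10.

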